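Lever open the garlic tin

TASK

The green garlic tin's hinged lid is stiff and has no handle: push the blade of the red-handled lid opener into the slot under the front lip of the lid and lever the lid up and back until it stands wide open by itself, about upright. Then lay the opener down flat on the bare worktop (do not drop it). Only the opener may touch the lid, not the gripper or arm, and the green-lidded tub to the left of the tin and the red-capped jar to its right must stay where they are.

Things in the scene. Friction and masses are not known exactly. Their poses are not given: they have to be found in the camera images.
- tin: Green rectangular tin fixed to the worktop, 110 (x) x 150 (y) x 64 mm high without its lid, garlic inside. Origin: centre of its underside; x axis from the front (lip side, roughly towards the robot) to the hinge side, z up. Front wall face at x = -55 mm. The flat lid, 4 mm thick and 152 mm wide, has its underside at z = 64 mm when shut; its front lip reaches out to x = -70 mm.
- tin_slot (a point): Middle of the slot's mouth, at (-70, 0, 59) mm in the tin's frame, axes as the tin. The slot lies between the lip (underside z = 64 mm) and a horizontal steel bead on the front wall (out to x = -68 mm, top at z = 54 mm), a rest for the blade: 10 mm high, 138 mm wide, 15 mm deep to the wall. The blade goes in along +x.
- tin_hinge (a point): Hinge line of the lid, at (57, 0, 66) mm in the tin's frame; the lid turns about this point's y axis.
- lid_lip (a point): Middle of the lower front edge of the lid, 127 mm from the hinge line; moves with the lid.
- tin_lid (a joint): Angle of the lid: 0 shut, 1.57 upright, 1.9 fully back (stop). Stiff hinge: the lid stays at the angle where it is left; about 1.2 N at the lip moves it.
- opener: Lid opener lying on the worktop to the right, about 90 g: red handle 100 x 20 (wide) x 16 mm (thick), x = -50 to 50 mm; then a flat steel blade 22 mm wide, 2.5 mm thick, to the tip at x = 130 mm, in the middle of the handle's thickness (z = 8 mm). Origin: centre of the handle's underside; x axis towards the tip, z normal to the blade. Grasp the handle across its width near x = 20 mm.
- opener_tip (a point): Tip of the blade, at (130, 0, 8) mm in the opener's frame.
- tub: Clear food tub with a green lid, 89 x 129 x 56 mm, standing alone to the left of the tin (not the one at the back edge of the table); origin under its centre. A bystander.
- jar: Small jar with a red cap, 59 mm across and 86 mm high, standing to the right of the tin (not the one at the back edge of the table); origin under its centre. A bystander.
Mind the look-alikes: they are no part of the job. What is meant by the opener is not white or yellow, and is the larger of those in its own colour.

How it is judged (in metres and radians):
On the way:
1. the opener is lifting the lid (lid past 0.15 rad with the opener against it) (value of joint tin_lid above 0.15 rad and contact force between opener and tin_lid above 0.1 N), for 0.05 s.
At the end, for the whole second after the job is handed in: The lid stands open by itself at more than 1.1 rad (63 degrees), and the opener lies at rest flat on the worktop (origin below 20 mm, its length within 0.12 rad of level, blade flat within 0.2 rad, either side up) (value of joint tin_lid above 1.1 rad and linear speed of opener below 0.02 m/s and height (world z) of opener between -0.005 and 0.02 m and angle between opener's own x axis and vertical between 1.45 and 1.69 rad and (angle between opener's own z axis and vertical below 0.2 rad or angle between opener's own z axis and vertical above 2.94 rad)); the robot touches nothing.
It fails at once if the gripper or arm touches the lid (contact force between any of the fingers, the arm and tin_lid above 0.5 N).
It fails at once if the opener is dropped (in the air, touched by nothing, more than 60 mm up) (height (world z) of opener above 0.06 m and contact force between opener and anything else below 0.001 N).
It fails at once if the tub or the jar is shifted by more than 30 mm (distance of any of tub, jar from where it was at the start of the episode above 0.03 m).
It also fails if it takes over 56 s, if anything falls off the work surface, if the arm or the gripper's body presses on something with over 40 N, if the wrist force passes 120 N, or if a joint passes its speed limit or range.

ROBOT

A 6-joint arm with a two-finger parallel gripper is mounted at the origin on a cart in front of the work surface, level with it; the furniture and walls round the work are solid. World frame = base frame: x ahead of the robot, y to its left, z up, the work surface at z = 0. Lengths are in mm, angles in degrees, forces in N, time in s.
With the tool pointing down it reaches from about 350 to 850 mm from the base axis. Payload 8.1 kg.
Tool frame: the origin (TCP) lies on the centre line of the jaws, within the pads' length; the fingertips stand 19 mm ahead of it and the grasp point (between the pads) is the TCP (r.tip_reach is the z of the fingertips in the tool frame, in mm); z points along the fingers, y is the line along which they close (so a half turn about z gives the same grasp; the last joint's range is limited). The gripper opens to 85 mm and grips with 20 to 120 N. Pads are 22 mm wide; open, the fingers measure 114 mm over their backs; the gripper's body (76 mm by 85 mm) begins 54 mm behind the grasp point. The pads swing forward as they close: fully open they stand 13 mm farther back than shut.
Start: joints at [-81.211, 7.471, 85.268, -0, 87.261, -4.893], TCP at [141.942, -582.973, 227.892] pointing down, gripper open.
Joint ranges: [-169.43, 169.43], [-51.17, 129.36], [1.28, 143.12], [-76.62, 256.62], [0, 156.53], [-152.29, 152.29]. Speed limits (degrees/s): [136.94, 136.94, 159.86, 180, 180, 180].

INTERFACE

Orientations are given as [roll, pitch, yaw] about the fixed x, y, z axes, in that order (R = Rz(yaw) Ry(pitch) Rx(roll)).
In Python, from bench import r gives the robot as it stands. The module is installed in compiled form; this text tells all that it offers.
- The arm moves only by the shell command python3 -m handwheel 'ROWS' [FORCE]. ROWS is JSON, a list of rows, each a list of 7 numbers: the shift along the tool's x, y, z in m, then the turn, a rotation vector about the tool's x, y, z in degrees, then the finger opening in m, from 0 to 0.0854. In form: [[tx, ty, tz, ax, ay, az, claw], ...]. A call has 1 to 8 rows; each row shifts and turns the commanded pose from where the row before left it, along the tool's axes as they then stand; what a row does not reach is not made up. A row lasts 1/12 s, in which the tool goes at most 41.7 mm and 7.16 degrees, less where a joint would pass 70% of its speed; a pose out of reach is approached as far as the arm can. A call with a gripper value outside its range is refused whole. The fingers move at their own pace and stop on an object; FORCE is the grip in N (left out, the last holds). Time passes only in rows, so rows that do not move let the fingers close. It gives the time, the measured TCP pose, the force, the opening and the grip force at its end, in the units of the state.
- r.sense(): the state, without advancing time (a new reading comes with each control period).
- r.snapshot(name): name is "scene" or "top"; returns (picture, depth): 420x560x3 uint8, blue, green, red; 420x560 float32, mm along the optical axis (not along the pixel's ray), 0 where there is no reading.
- r.calibration(name): a dict with "vfov" (degrees; the focal length in pixels is half the picture's height over the tangent of half this angle, whatever the lens; pixels are square), "cx", "cy" (the principal point, pixels), "rvec" (rotation vector, rad) and "tvec" (3), from world to camera coordinates, as OpenCV has them. Camera axes: x right, y down, z forward; pixel columns grow to the right and rows downward; lengths in mm; the calibration is good to about 2 mm. A picture is of the moment at which its call begins. calibration takes no time and is no camera call.
- r.hand_in(): hands the job in; it is judged then, once.
The state is a dict: "time": time; "joint_pos": joint angles; "qd": joint speeds; "joint_efforts": joint torques, N m; "tool_pos": TCP position; "tcp_rot": TCP orientation; "ft_force": force on the tool from outside, world axes, zero at the start; "wrist_torque": the same for the moment, N m; "finger_gap": finger opening in mm; "grip_force": force on a finger pad.
Only numpy, scipy, OpenCV 4.12 (cv2) and the standard library are available. Lean on these libraries where they do the work, as an engineer would, in place of code of your own. Each camera call takes 0.05 s, during which the arm holds its last target. There are 200 camera calls.

## Working session

There is one attempt and no reset: what is moved stays moved. The work goes in short steps, Python scripts to look and compute and a shell command to move; the robot and the scene stay as the last step left them, time stands still between calls to the robot, and variables do not carry over. Pictures are saved under pics/ and viewed, at most 10 in all, crops included, and the job is handed in when it is done.

```bash
mkdir -p pics
cat > h.py <<'E'
import numpy as np,cv2
from bench import r
from scipy.spatial.transform import Rotation as R
def cal(n):
    c=r.calibration(n);f=210/np.tan(np.radians(c['vfov'])/2)
    return f,c['cx'],c['cy'],cv2.Rodrigues(np.array(c['rvec'],float))[0],np.array(c['tvec'],float).ravel()
def cloud(n,depth):
    f,cx,cy,Rm,t=cal(n);v,u=np.mgrid[0:420,0:560]
    P=np.stack([(u-cx)/f*depth,(v-cy)/f*depth,depth],-1)
    return (P-t)@Rm
def ray(n,u,v,z):
    f,cx,cy,Rm,t=cal(n);d=Rm.T@np.array([(u-cx)/f,(v-cy)/f,1]);o=-Rm.T@t
    return o+d*(z-o[2])/d[2]
E
python3 - <<'E'
from h import *
for n in('scene','top'):
    p,d=r.snapshot(n);np.savez(n,p=p,d=d);cv2.imwrite(f'pics/{n}0.png',p)
    print(n,r.calibration(n))
print(r.sense())
E
```

```text
scene {'vfov': 52.04454155696095, 'cx': 282.41463281372796, 'cy': 210.7196057981178, 'rvec': array([ 0.65971295, -2.42329434,  1.45102697]), 'tvec': array([467.21259805, 186.66538682, 864.32917203])}
top {'vfov': 44.33111573259656, 'cx': 281.84274274060505, 'cy': 206.34317034266425, 'rvec': array([ 2.11578974, -2.10456902,  0.17131499]), 'tvec': array([  -3.96252647,  536.03599937, 1193.49311648])}
{'time': 0.1, 'joint_pos': array([-8.12101040e+01,  7.50936081e+00,  8.53236170e+01,  1.06916433e-03,
        8.72614076e+01, -4.89467653e+00]), 'qd': array([-0.05687136, -0.05696819, -0.17960791, -0.11106548,  0.03204301,
        0.03218542]), 'joint_efforts': array([ 1.62668763e-03, -5.70949316e+01, -5.01943338e+01, -2.82167057e-04,
        8.16935470e-03, -1.13870325e-05]), 'tool_pos': array([ 141.88126308, -582.4693659 ,  226.95860706]), 'tcp_rot': array([-1.79906050e+02, -9.11733391e-03,  1.36845131e+01]), 'ft_force': array([ 0.20842431, -0.44468418,  0.30765602]), 'wrist_torque': array([-0.00190957,  0.01864409, -0.00131778]), 'grip_force': 0.0, 'finger_gap': 85.11070233783751}
```

View pics/scene0.png

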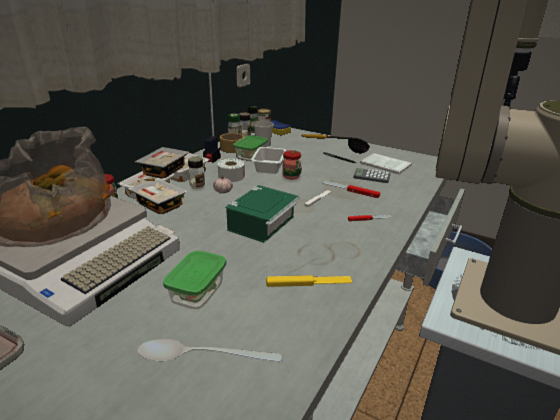

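View pics/top0.png

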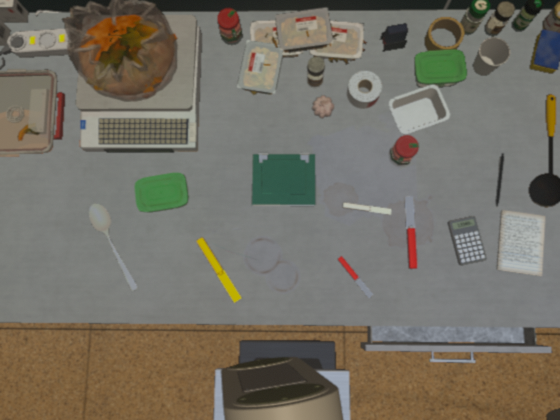

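The scene view shows the tin at (262,212), and the large red opener at (355,189) with a smaller red decoy at (365,218). In the top view, the tin is at (284,179) with its lip towards the bottom. The opener's handle is at (412,250) and its blade tip at (409,197). The tub is at (161,192) and the jar at (404,150).

Run:
```python
from h import *
D=np.load('top.npz');p,d=D['p'],D['d'];C=cloud('top',d)
hsv=cv2.cvtColor(p,cv2.COLOR_BGR2HSV)
H,S,V=[hsv[...,i].astype(int) for i in range(3)]
def rect(m,box,z,name):
    x0,y0,x1,y1=box;k=np.zeros_like(m,np.uint8);k[y0:y1,x0:x1]=m[y0:y1,x0:x1]
    n,l,s,_=cv2.connectedComponentsWithStats(k);i=1+np.argmax(s[1:,4]);v,u=np.nonzero(l==i)
    P=np.array([ray('top',a,b,z)[:2] for a,b in zip(u,v)],np.float32)
    (c,wh,a)=cv2.minAreaRect(P);print(name,len(u),'c',c,'wh',wh,'a',a,'medz',np.median(C[v,u,2]), 'mean',P.mean(0),'bbox',u.min(),v.min(),u.max(),v.max())
    print(np.round(cv2.boxPoints((c,wh,a)),1).tolist())
red=((H<10)|(H>170))&(S>150)&(V>60)
rect(red,(395,190,425,280),16,'handle')
ds=cv2.medianBlur(C[...,2].astype(np.float32),3)
blade=(V>120)&(S<60)
rect((S<90)&(V>125),(398,190,420,232),8,'blade')
green=(H>65)&(H<95)&(S>100)
rect(green,(235,140,330,215),68,'tin')
rect((H>45)&(H<75)&(S>120),(125,165,200,220),56,'tub')
rect(red,(385,130,425,170),86,'jar')
cv2.imwrite('pics/crop.png',cv2.resize(p[130:290,230:440],None,fx=3.6,fy=3.6,interpolation=cv2.INTER_CUBIC))
# height rows near tin centre
print(np.round(C[140:215:3,284,2]));print(np.round(C[140:215:3,284,0]))
```

```text
handle 287 c (442.1251220703125, -316.4443359375) wh (95.0870590209961, 17.710092544555664) a 0.8183984756469727 medz 16.893608500532512 mean [ 440.2085  -316.42056] bbox 408 228 416 267
[[394.5, -308.29998779296875], [394.70001220703125, -326.0], [489.79998779296875, -324.6000061035156], [489.5, -306.8999938964844]]
blade 495 c (535.7557373046875, -314.2013854980469) wh (52.074562072753906, 103.70362091064453) a 88.0373764038086 medz 7.674880392702067 mean [ 546.5865  -315.87543] bbox 398 190 419 231
[[483.0, -338.3999938964844], [586.7000122070312, -342.0], [588.5, -290.0], [484.79998779296875, -286.3999938964844]]Traceback (most recent call last):
  File "<stdin>", line 17, in <module>
  File "<stdin>", line 8, in rect
  File "h.py", line 12, in ray
    f,cx,cy,Rm,t=cal(n);d=Rm.T@np.array([(u-cx)/f,(v-cy)/f,1]);o=-Rm.T@t
                 ~~~^^^
  File "h.py", line 5, in cal
    c=r.calibration(n);f=210/np.tan(np.radians(c['vfov'])/2)
ValueError: time passes only in moves, steps and waits
```

```bash
sed -i 's/^def cal(n):/from functools import lru_cache\n@lru_cache\ndef cal(n):/' h.py
python3 - <<'E'
from h import *
D=np.load('top.npz');p,d=D['p'],D['d'];C=cloud('top',d)
hsv=cv2.cvtColor(p,cv2.COLOR_BGR2HSV)
H,S,V=[hsv[...,i].astype(int) for i in range(3)]
def rect(m,box,z,name):
    x0,y0,x1,y1=box;k=np.zeros(m.shape,np.uint8);k[y0:y1,x0:x1]=m[y0:y1,x0:x1]
    n,l,s,_=cv2.connectedComponentsWithStats(k);i=1+np.argmax(s[1:,4]);v,u=np.nonzero(l==i)
    P=np.array([ray('top',a,b,z)[:2] for a,b in zip(u,v)],np.float32)
    (c,wh,a)=cv2.minAreaRect(P);print(name,len(u),'c',np.round(c,1),'wh',np.round(wh,1),'a',round(a,2),'medz',np.median(C[v,u,2]), 'mean',P.mean(0))
    ev=np.linalg.eigh(np.cov(P.T))[1][:,1];print('axis',np.degrees(np.arctan2(ev[1],ev[0])),np.round(cv2.boxPoints((c,wh,a)),1).tolist())
red=((H<10)|(H>170))&(S>150)&(V>60)
rect(red,(395,190,425,280),16,'handle')
z=C[...,2]
rect((z>5)&(z<12)&(V>90)&(S<90),(398,190,420,228),8,'blade(z)')
green=(H>65)&(H<95)&(S>100)
rect(green,(235,140,330,215),68,'tin colour')
rect((z>58)&(z<78),(235,140,330,215),68,'tin z')
rect((H>45)&(H<75)&(S>120),(125,165,200,220),56,'tub')
rect(red,(385,130,425,170),86,'jar')
cv2.imwrite('pics/crop.png',cv2.resize(p[130:290,230:440],None,fx=3.6,fy=3.6,interpolation=cv2.INTER_CUBIC))
print(np.round(z[140:215:3,284]));print(np.round(C[140:215:3,284,0]))
E
```

```text
handle 287 c [ 442.1 -316.4] wh [95.1 17.7] a 0.82 medz 16.893608500532512 mean [ 440.2085  -316.42056]
axis -179.3264019414552 [[394.5, -308.29998779296875], [394.70001220703125, -326.0], [489.79998779296875, -324.6000061035156], [489.5, -306.8999938964844]]
blade(z) 222 c [ 532.3 -314.9] wh [33.  79.9] a 81.28 medz 9.405783401131629 mean [ 533.414   -315.27237]
axis 179.7133895898872 [[490.3999938964844, -325.1000061035156], [569.2999877929688, -337.20001220703125], [574.2999877929688, -304.6000061035156], [495.3999938964844, -292.5]]
tin colour 2746 c [600.2  -4. ] wh [118.7 144.2] a 0.0 medz 69.665222161781 mean [597.26874    -4.9509587]
axis 89.53203769991178 [[540.9000244140625, 68.0999984741211], [540.9000244140625, -76.0999984741211], [659.5, -76.0999984741211], [659.5, 68.0999984741211]]
tin z 3288 c [600.2  -3.2] wh [150.6 128.8] a 90.0 medz 69.56972811052992 mean [599.01105  -3.73782]
axis 89.70513367640945 [[535.7999877929688, -78.5], [664.5999755859375, -78.5], [664.5999755859375, 72.0999984741211], [535.7999877929688, 72.0999984741211]]
tub 27 c [564.5 263.2] wh [11.2 29.5] a 54.42 medz 48.57955357700229 mean [564.9149 262.7202]
axis 139.46598802731188 [[549.2000122070312, 267.20001220703125], [573.2000122070312, 250.0], [579.7999877929688, 259.20001220703125], [555.7999877929688, 276.29998779296875]]
jar 188 c [ 673.7 -301. ] wh [40.3 47.4] a 45.31 medz 87.22435679261105 mean [ 673.86694 -296.02737]
axis 172.56845651331554 [[642.5999755859375, -298.70001220703125], [676.2999877929688, -332.0], [704.7000122070312, -303.3999938964844], [671.0, -270.0]]
[ 0.  0.  1.  5. -1. 72. 70. 70. 72. 76. 70. 75. 74. 71. 69. 72. 69. 74.
 66. 67. 65. 70.  4. -3. -3.]
[720. 712. 703. 694. 688. 658. 652. 644. 636. 627. 622. 613. 606. 599.
 592. 584. 577. 569. 563. 556. 549. 540. 546. 539. 532.]
```

View pics/crop.png

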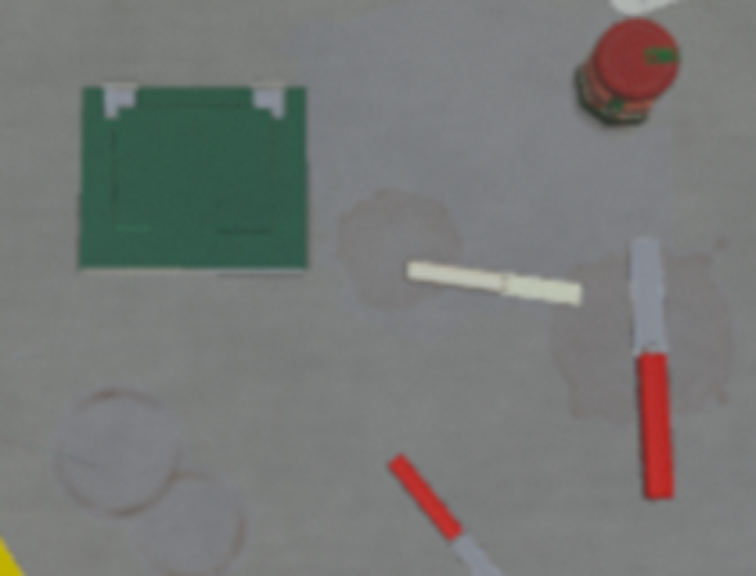

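The crop shows the tin lid with its hinges at the back, and its lip edge at crop row 269. The opener lies nearly along world x: handle centre is at about (441.5, -316.4) mm with yaw about 0.7°. The lip is at x≈538, the hinge at x≈665 and the tin's y≈-3.5. I'll move to the pre-grasp pose.

```bash
python3 -m handwheel '[[0,0,0,0,0,6.5,0.05],[0,0,0,0,0,6.5,0.05],[0.0293,-0.0239,0,0,0,0,0.05],[0.0293,-0.0239,0,0,0,0,0.05],[0.0293,-0.0239,0,0,0,0,0.05],[0.0293,-0.0239,0,0,0,0,0.05],[0.0293,-0.0239,0,0,0,0,0.05],[0.0293,-0.0239,0,0,0,0,0.05]]' 80; python3 -m handwheel '[[0.0293,-0.0239,0.015,0,0,0,0.05],[0.0293,-0.0239,0.015,0,0,0,0.05],[0.0293,-0.0239,0.015,0,0,0,0.05],[0.0293,-0.0239,0.015,0,0,0,0.05],[0.0293,-0.0239,0.015,0,0,0,0.05],[0,0,0.025,0,0,0,0.05],[0,0,0,0,0,0,0.05],[0,0,0,0,0,0,0.05]]'
```

```text
time: 0.77
tool_pos: [316.9, -435.9, 227.4]
tcp_rot: [-180.0, 0.0, 0.7]
ft_force: [0.0, -0.9, -0.3]
finger_gap: 50.0
grip_force: 0.0
time: 1.43
tool_pos: [459.7, -315.0, 126.0]
tcp_rot: [-179.8, 0.2, 0.7]
ft_force: [0.4, 0.4, 0.4]
finger_gap: 49.6
grip_force: 0.0
```

```bash
python3 -m handwheel '[[0.001,0.001,0.03,0,0,0,0.05],[0,0,0.03,0,0,0,0.05],[0,0,0.025,0,0,0,0.05],[0,0,0.012,0,0,0,0.05],[0,0,0.006,0,0,0,0.05],[0,0,0,0,0,0,0.05],[0,0,0,0,0,0,0.05]]'
```

```text
time: 2.02
tool_pos: [462.7, -318.5, 26.7]
tcp_rot: [179.9, -0.1, 0.6]
ft_force: [1.2, -0.8, 1.0]
finger_gap: 50.4
grip_force: 0.0
```

Run:
```python
from h import *
p,d=r.snapshot('scene');cv2.imwrite('pics/g1.png',cv2.resize(p[120:270,260:460],None,fx=4,fy=4,interpolation=cv2.INTER_CUBIC))
```

```text
(no output)
```

View pics/g1.png

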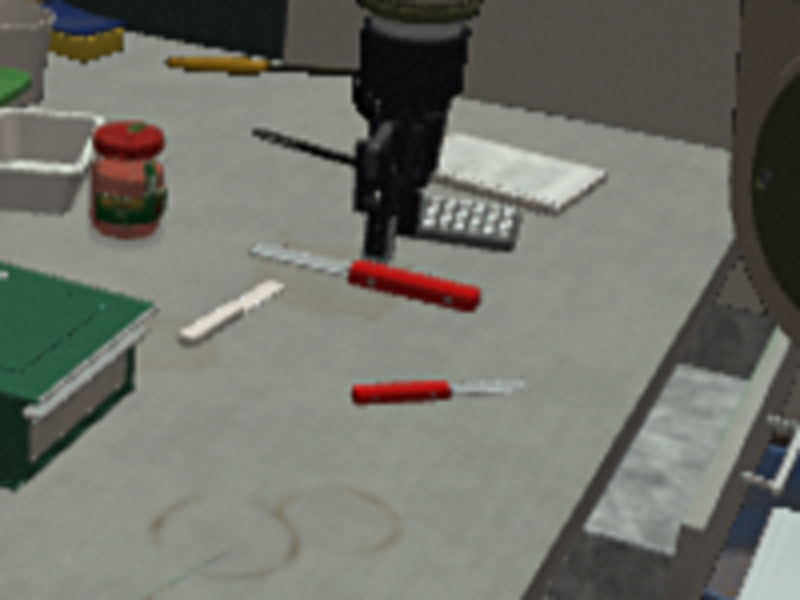

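The scene crop shows the gripper above the opener's handle. The near fingertip, at crop (378,258), seems to sit behind the handle at (350–480, 285). I'll check the handle's position in this view before going on.

Run:
```python
from h import *
p,d=r.snapshot('scene');C=cloud('scene',d)
hsv=cv2.cvtColor(p,cv2.COLOR_BGR2HSV);H,S,V=[hsv[...,i].astype(int) for i in range(3)]
red=(((H<10)|(H>170))&(S>150)&(V>60));m=np.zeros_like(red);m[183:198,346:382]=red[183:198,346:382]
P=C[m];print('handle cloud',len(P),np.median(P,0),P.min(0),P.max(0))
v,u=np.nonzero(m);Q=np.array([ray('scene',a,b,13)[:2] for a,b in zip(u,v)],np.float32);print(cv2.minAreaRect(Q))
P=C[165:186,346:372].reshape(-1,3);c=p[165:186,346:372].reshape(-1,3).max(1)<50
print('finger',np.round(P[c][::15]))
f,cx,cy,Rm,t=cal('scene')
for X in([462,-293,8],[462,-343,8],[462,-318,27]):
    q=Rm@np.array(X)+t;print(X,(f*q[0]/q[2]+cx-260)*4,(f*q[1]/q[2]+cy-120)*4)
s=r.sense();print(s['tool_pos'],s['joint_pos'])
```

```text
handle cloud 187 [ 436.01037325 -307.17918141   12.43588668] [  87.43962565 -325.30741676   -0.67618229] [485.95916689 820.36396064 565.29088087]
((436.26483154296875, -304.0274963378906), (41.027061462402344, 100.61190795898438), 89.41165924072266)
finger [[ 472. -260.  103.]
 [ 455. -343.   78.]
 [ 465. -349.   70.]
 [ 451. -287.   92.]
 [ 451. -297.   85.]
 [ 466. -343.   62.]
 [ 452. -295.   80.]
 [ 451. -283.   81.]
 [ 448. -266.   85.]
 [ 469. -348.   47.]
 [ 461. -343.   47.]
 [ 468. -285.   61.]
 [ 456. -285.   60.]
 [ 458. -342.   35.]
 [ 466. -417.    1.]
 [ 459. -280.   49.]
 [ 456. -283.   39.]]
[462, -293, 8] 372.3817033121711 286.612419317377
[462, -343, 8] 396.33103822581324 262.4613001736998
[462, -318, 27] 387.23350793390546 251.51606937944325
[ 463.31432056 -318.57163361   27.18714722] [-3.97354100e+01  1.23984051e+01  1.01821788e+02 -2.14200811e-03
  6.55820865e+01  4.96025180e+01]
```

The fingers do straddle the handle in y (-285 and -343), and the open fingertips are simply higher. I'll lower a little and close.

```bash
python3 -m handwheel '[[-0.002,-0.002,0.004,0,0,0,0.05],[0,0,0,0,0,0,0.05],[0,0,0,0,0,0,0.035],[0,0,0,0,0,0,0.015],[0,0,0,0,0,0,0.01],[0,0,0,0,0,0,0.01],[0,0,0,0,0,0,0.01],[0,0,0,0,0,0,0.01]]' 100; python3 -c "
from bench import r
s=r.sense();print(s['tool_pos'],s['joint_pos'].round(3).tolist(),s['tcp_rot'],s['ft_force'])"
```

```text
time: 2.78
tool_pos: [460.1, -315.2, 20.9]
tcp_rot: [-180.0, 0.0, 0.7]
ft_force: [0.1, -0.2, -0.4]
finger_gap: 10.1
grip_force: 0.0
[ 460.09506312 -315.23410961   20.87671759] [-39.684, 12.472, 102.493, -0.0, 65.04, 49.63] [-1.79996928e+02  3.76944328e-03  6.85455299e-01] [ 0.12895784 -0.23012175 -0.41565813]
```

The fingers closed to 10 mm without gripping anything, so I'll look again.

Run:
```python
from h import *
p,d=r.snapshot('scene');a=cv2.resize(p[150:225,320:420],None,fx=6,fy=6,interpolation=cv2.INTER_CUBIC)
cv2.imwrite('pics/g2.png',a)
C=cloud('scene',d)
f,cx,cy,Rm,t=cal('scene')
hsv=cv2.cvtColor(p,cv2.COLOR_BGR2HSV);H,S,V=[hsv[...,i].astype(int) for i in range(3)]
red=(((H<10)|(H>170))&(S>150)&(V>60));m=np.zeros_like(red);m[180:200,340:385]=red[180:200,340:385]
P=C[m];print(np.round(P[::12]))
b=p.max(2)<50
for v in range(160,200,2):
    u=[k for k in range(340,380) if b[v,k]]
    if u: print(v,min(u),max(u),np.round(np.median(C[v,u],0)))
for X in([460,-315,2],[460,-315,8],[440,-315,16]):
    q=Rm@np.array(X)+t;print(X,f*q[0]/q[2]+cx,f*q[1]/q[2]+cy)
```

```text
[[ 485. -315.   16.]
 [ 481. -307.   13.]
 [ 480. -306.   10.]
 [ 446. -315.   15.]
 [ 458. -306.   13.]
 [ 483. -307.    2.]
 [ 440. -307.   14.]
 [ 468. -308.    2.]
 [ 430. -307.   13.]
 [ 459. -303.    3.]
 [ 423. -305.   12.]
 [ 392. -319.   15.]
 [ 414. -304.   12.]
 [ 425. -302.    6.]
 [ 419. -306.    3.]
 [ 397. -303.    6.]]
160 345 368 [ 452. -306.  108.]
162 349 367 [ 448. -290.  106.]
164 350 367 [ 449. -279.  103.]
166 350 366 [ 449. -263.  101.]
168 350 365 [ 450. -268.   93.]
170 351 364 [ 451. -278.   82.]
172 351 362 [ 454. -280.   77.]
174 354 362 [ 450. -283.   70.]
176 354 362 [ 455. -299.   58.]
178 354 369 [ 460. -324.   44.]
180 354 379 [ 445. -417.    6.]
182 354 361 [ 457. -299.   38.]
184 354 358 [ 457. -300.   31.]
[460, -315, 2] 356.1852640551903 190.8973084278076
[460, -315, 8] 356.3975689407375 189.1073011813188
[440, -315, 16] 362.9878636562519 188.25727240385362
```

View pics/g2.png

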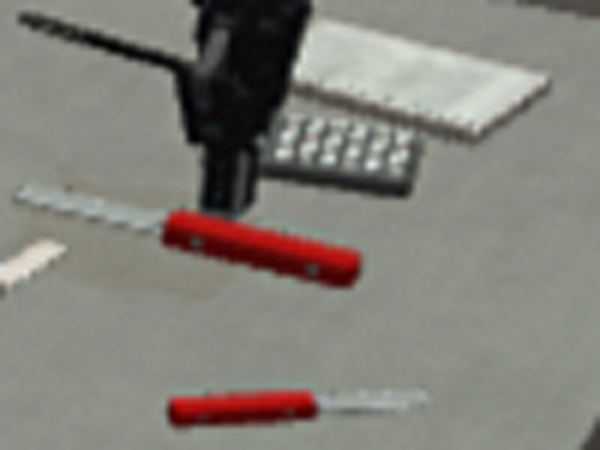

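```bash
python3 -c "
from bench import r
print(r.tip_reach)"; python3 -m handwheel '[[0,0,0.002,0,0,0,0.01],[0,0,0,0,0,0,0.01]]';  python3 -m handwheel '[[0,0,0.002,0,0,0,0.01],[0,0,0,0,0,0,0.01]]'; python3 -m handwheel '[[0,0,0.002,0,0,0,0.01],[0,0,0,0,0,0,0.01]]'
```

```text
19.0
time: 3.0
tool_pos: [459.9, -315.1, 18.5]
tcp_rot: [-180.0, 0.0, 0.7]
ft_force: [-0.1, -0.1, 0.7]
finger_gap: 10.2
grip_force: 0.0
time: 3.17
tool_pos: [459.9, -315.1, 16.4]
tcp_rot: [-180.0, 0.0, 0.7]
ft_force: [-0.1, -0.4, -0.1]
finger_gap: 10.2
grip_force: 0.0
time: 3.33
tool_pos: [459.9, -315.1, 14.5]
tcp_rot: [-180.0, 0.0, 0.7]
ft_force: [0.9, 0.9, -0.6]
finger_gap: 10.0
grip_force: 0.0
```

No contact, though the reported tool pose puts the fingertips below the worktop. The reported tool point therefore has a height offset. I'll feel for the handle top (16 mm) to measure it.

```bash
for i in 1 2 3; do python3 -m handwheel '[[0,0,0.0015,0,0,0,0.01],[0,0,0,0,0,0,0.01]]' | grep -E 'pos|ft'; done
```

```text
tool_pos: [460.0, -315.2, 13.1]
ft_force: [0.0, -0.4, -0.3]
tool_pos: [460.1, -315.4, 12.9]
ft_force: [-5.2, 4.5, 11.0]
tool_pos: [460.2, -315.4, 12.8]
ft_force: [-10.7, 7.8, 23.9]
```

Contact came at a reading of 12.9, so the fingertip height is the reading plus 3 mm. I'll retreat, open and descend to a reading of about 0.

```bash
python3 -m handwheel '[[0,0,-0.02,0,0,0,0.01],[0,0,0,0,0,0,0.05],[0,0,0,0,0,0,0.05],[0,0,0,0,0,0,0.05],[0,0,0,0,0,0,0.05]]'; python3 -m handwheel '[[0,0.0005,0.015,0,0,0,0.05],[0,0,0.01,0,0,0,0.05],[0,0,0.004,0,0,0,0.05],[0,0,0,0,0,0,0.05]]';  python3 -m handwheel '[[0,0,0,0,0,0,0.03],[0,0,0,0,0,0,0.01],[0,0,0,0,0,0,0.01],[0,0,0,0,0,0,0.01],[0,0,0,0,0,0,0.01],[0,0,0,0,0,0,0.01]]'
```

```text
time: 4.25
tool_pos: [459.6, -314.9, 29.5]
tcp_rot: [-180.0, 0.1, 0.7]
ft_force: [-0.1, 0.5, 0.2]
finger_gap: 50.0
grip_force: 0.0
time: 4.58
tool_pos: [458.5, -314.4, -1.0]
tcp_rot: [-179.8, 0.2, 0.7]
ft_force: [-0.8, 0.8, -0.5]
finger_gap: 50.3
grip_force: 0.0
time: 5.08
tool_pos: [460.7, -316.3, 2.3]
tcp_rot: [179.9, -0.1, 0.7]
ft_force: [-1.1, 0.5, 5.7]
finger_gap: 16.8
grip_force: 98.8
```

It's gripped: gap 16.8 mm, force 99 N. I'll lift and check how the opener sits in the grip.

```bash
python3 -m handwheel '[[0,0,-0.01,0,0,0,0.01],[0,0,-0.02,0,0,0,0.01],[0,0,-0.03,0,0,0,0.01],[0,0,-0.03,0,0,0,0.01],[0,0,-0.03,0,0,0,0.01],[0,0,0,0,0,0,0.01],[0,0,0,0,0,0,0.01],[0,0,0,0,0,0,0.01]]'
python3 - <<'E'
from h import *
p,d=r.snapshot('scene');np.savez('s2',p=p,d=d);p2,d2=r.snapshot('top');np.savez('t2',p=p2,d=d2)
a=cv2.resize(p[120:220,300:420],None,fx=4,fy=4,interpolation=cv2.INTER_CUBIC)
b=cv2.resize(p2[170:290,370:450],None,fx=3.33,fy=3.33,interpolation=cv2.INTER_CUBIC)[:400]
cv2.imwrite('pics/g3.png',np.hstack([a,cv2.copyMakeBorder(b,0,400-len(b),0,0,cv2.BORDER_CONSTANT)]));print(r.sense()['tool_pos'],b.shape)
E
```

```text
time: 5.75
tool_pos: [459.8, -315.5, 121.1]
tcp_rot: [-180.0, 0.0, 0.7]
ft_force: [-0.5, 0.1, -1.6]
finger_gap: 16.5
grip_force: 98.0
[ 459.00746018 -314.88352281  119.58615306] (400, 266, 3)
```

View pics/g3.png

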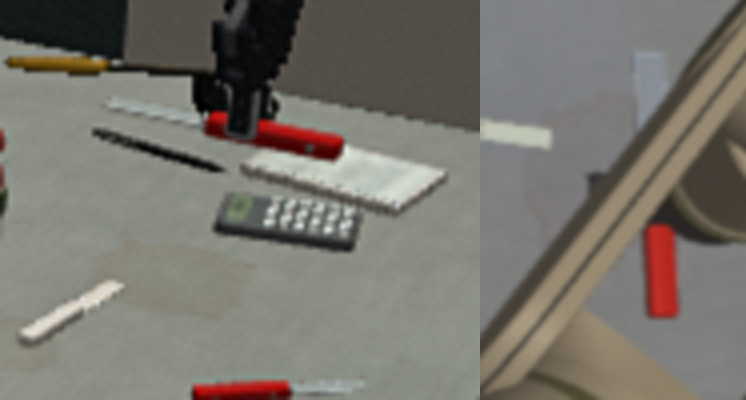

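The opener is held level by the handle, with the blade forward (tip at about (664,53) in the composite). Next I'll measure the blade height and tip in hand relative to the tool.

Run:
```python
from h import *
D=np.load('t2.npz');p,d=D['p'],D['d'];C=cloud('top',d);z=C[...,2]
m=np.zeros(z.shape,bool);m[180:212,410:428]=True
k=m&(z>90)&(z<170)&(p.max(2)>80);P=C[k];print('top blade',len(P),np.median(P[:,2]))
v,u=np.nonzero(k);Q=np.array([ray('top',a,b,128)[:2] for a,b in zip(u,v)]);print(Q.min(0),Q.max(0),np.median(Q,0))
D=np.load('s2.npz');p,d=D['p'],D['d'];C=cloud('scene',d);z=C[...,2]
k=np.zeros(z.shape,bool);k[140:153,325:352]=True;k&=(z>100)&(z<160)&(C[...,0]<650)&(p.max(2)>90)
P=C[k];print('scene blade',len(P));P=P[np.argsort(P[:,0])];
for s in np.array_split(P,5):print(np.median(s,0).round(1))
m=np.zeros(z.shape,bool);m[145:162,348:390]=True
hsv=cv2.cvtColor(p,cv2.COLOR_BGR2HSV);m&=((hsv[...,0]<10)|(hsv[...,0]>170))&(hsv[...,1]>150)
P=C[m&(z>80)];P=P[np.argsort(P[:,0])]
for s in np.array_split(P,4):print('handle',np.median(s,0).round(1))
# tin lid in scene view: lip line height/x
D=np.load('scene.npz');p,d=D['p'],D['d'];C=cloud('scene',d)
k=np.zeros(z.shape,bool);k[185:240,225:300]=True
P=C[k&(C[...,2]>60)&(C[...,2]<76)];print('lid scene',np.percentile(P,[2,50,98],axis=0).round(1))
```

```text
top blade 180 127.64012185933566
[ 518.34687854 -326.52225139] [ 569.01866197 -304.81800225] [ 548.2056545  -314.18188962]
scene blade 85
[ 494.4 -309.7  127.3]
[ 512.3 -310.7  127. ]
[ 527.2 -313.1  126.6]
[ 543.5 -313.3  126.7]
[ 559.8 -313.   126.9]
handle [ 396.4 -307.7  130.9]
handle [ 417.6 -308.3  131.7]
handle [ 436.6 -307.9  129.7]
handle [ 477.2 -307.2  131.4]
lid scene [[533.1 -73.1  62. ]
 [592.5  11.2  67.8]
 [657.6  73.8  70.1]]
```

The blade is level, with its centre 7 mm above the reported tool z and its tip 110.7 mm ahead. I'll move to the front of the slot.

```bash
python3 -m handwheel '[[-0.0084,-0.031,0,0,0,0,0.01],[-0.0084,-0.031,0,0,0,0,0.01],[-0.0084,-0.031,0,0,0,0,0.01],[-0.0084,-0.031,0,0,0,0,0.01],[-0.0084,-0.031,0,0,0,0,0.01],[-0.0084,-0.031,0,0,0,0,0.01],[-0.0084,-0.031,0,0,0,0,0.01],[-0.0084,-0.031,0,0,0,0,0.01]]'; python3 -m handwheel '[[0,-0.031,0.01,0,0,0,0.01],[0,-0.031,0.018,0,0,0,0.01],[0,0,0.025,0,0,0,0.01],[0,0,0.0145,0,0,0,0.01],[0,0,0,0,0,0,0.01],[0,0,0,0,0,0,0.01],[0,0,0,0,0,0,0.01]]'
python3 - <<'E'
from h import *
print(r.sense()['tool_pos'])
p,d=r.snapshot('scene');np.savez('s3',p=p,d=d);p2,d2=r.snapshot('top')
cv2.imwrite('pics/i1.png',np.hstack([cv2.resize(p[170:270,210:330],None,fx=4,fy=4,interpolation=cv2.INTER_CUBIC),cv2.resize(p2[150:275,240:340],None,fx=3.2,fy=3.2,interpolation=cv2.INTER_CUBIC)]))
C=cloud('top',d2);z=C[...,2];m=np.zeros(z.shape,bool);m[205:235,272:296]=1
k=m&(z>40)&(z<75)&(p2.max(2)>90);v,u=np.nonzero(k);print('top blade',np.median(C[k],0),v.min(),u[v==v.min()],ray('top',np.median(u),v.min()-.5,59))
v0=[max(np.nonzero((z[:,c]>55)&(np.arange(420)<215))[0]) for c in (262,300)];print('lip rows',v0,[ray('top',c,v+.5,68).round(1) for c,v in zip((262,300),v0)])
C=cloud('scene',d);z=C[...,2];k=(z>45)&(z<72)&(C[...,0]>480)&(C[...,0]<535)&(abs(C[...,1]+4)<20)&(p.max(2)>80);P=C[k]
print(len(P),np.percentile(P,[5,50,95],axis=0))
E
```

```text
time: 6.52
tool_pos: [388.1, -67.0, 119.7]
tcp_rot: [-179.9, 0.2, 0.7]
ft_force: [0.3, 0.8, -0.2]
finger_gap: 17.1
grip_force: 98.2
time: 7.1
tool_pos: [389.2, -6.8, 54.2]
tcp_rot: [-180.0, 0.0, 0.7]
ft_force: [-0.2, -0.1, -0.7]
finger_gap: 17.3
grip_force: 98.2
[389.20686582  -6.81129885  54.20286794]
top blade [500.59499565  -9.1361199   65.37209541] 205 [272 273 274 275 276 277 278 279 280 281 282 283 284 285 286 287 288 289
 290 291 292 293 294 295] [538.98915713  -8.88247906  59.        ]
lip rows [np.int64(205), np.int64(205)] [array([534.7,  45.7,  68. ]), array([534.9, -44.8,  68. ])]
51 [[481.68408147 -16.43831623  58.63175902]
 [494.00855029  -3.368829    60.55655243]
 [534.26474793   9.85651524  67.52650406]]
```

View pics/i1.png

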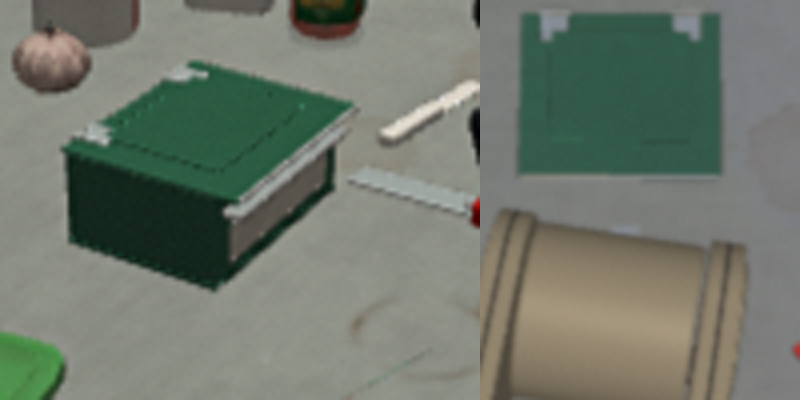

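In the composite, the blade tip at (350,177) points at the slot, level with it, and about 36 mm short of the lip. The blade centre is at about 61 mm, so I'll lower it 2 mm and insert.

```bash
python3 -m handwheel '[[0,0,0.002,0,0,0,0.01],[0.015,0,0,0,0,0,0.01],[0.01,0,0,0,0,0,0.01],[0.005,0,0,0,0,0,0.01],[0,0,0,0,0,0,0.01],[0,0,0,0,0,0,0.01]]'; python3 -m handwheel '[[0.005,0,0,0,0,0,0.01],[0.005,0,0,0,0,0,0.01],[0.004,0,0,0,0,0,0.01],[0,0,0,0,0,0,0.01],[0,0,0,0,0,0,0.01]]'
python3 - <<'E'
from h import *
p,d=r.snapshot('scene')
cv2.imwrite('pics/i2.png',cv2.resize(p[170:270,210:340],None,fx=5,fy=5,interpolation=cv2.INTER_CUBIC))
E
```

```text
time: 7.7
tool_pos: [419.1, -6.4, 52.0]
tcp_rot: [-180.0, 0.0, 0.7]
ft_force: [-0.3, -0.9, -1.5]
finger_gap: 16.8
grip_force: 98.2
time: 8.12
tool_pos: [433.3, -6.1, 51.9]
tcp_rot: [-180.0, 0.0, 0.7]
ft_force: [-0.4, 0.3, -0.9]
finger_gap: 17.1
grip_force: 98.2
```

View pics/i2.png

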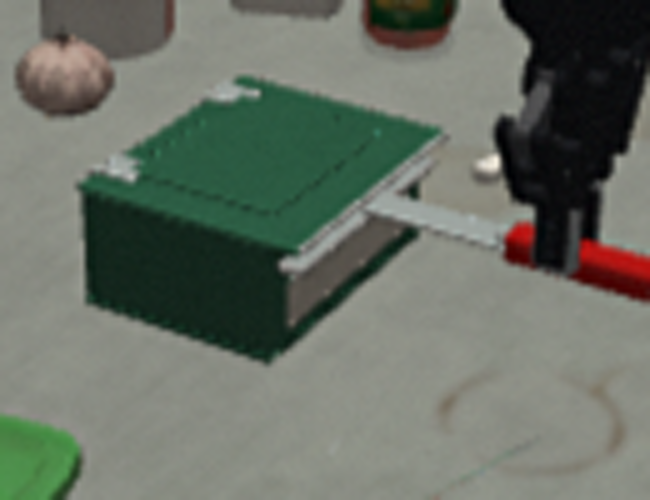

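The blade is in the slot, between lip and bead, at about (370,205) in the crop, with no force. I'll insert 4 mm more and start the lift along the lid's arc.

```bash
python3 -m handwheel '[[0.004,0,0,0,0,0,0.01],[0,0,-0.004,0,0,0,0.01],[0.0005,0,-0.0115,0,0,0,0.01],[0.0012,0,-0.0115,0,0,0,0.01],[0.0025,0,-0.011,0,0,0,0.01],[0.0037,0,-0.011,0,0,0,0.01],[0,0,0,0,0,0,0.01],[0,0,0,0,0,0,0.01]]' 110
python3 - <<'E'
from h import *
p,d=r.snapshot('scene')
cv2.imwrite('pics/l1.png',cv2.resize(p[140:270,210:340],None,fx=4,fy=4,interpolation=cv2.INTER_CUBIC))
E
```

```text
time: 8.83
tool_pos: [446.5, -6.1, 102.2]
tcp_rot: [180.0, -0.2, 0.7]
ft_force: [0.5, -0.5, -1.5]
finger_gap: 16.4
grip_force: 112.2
```

View pics/l1.png

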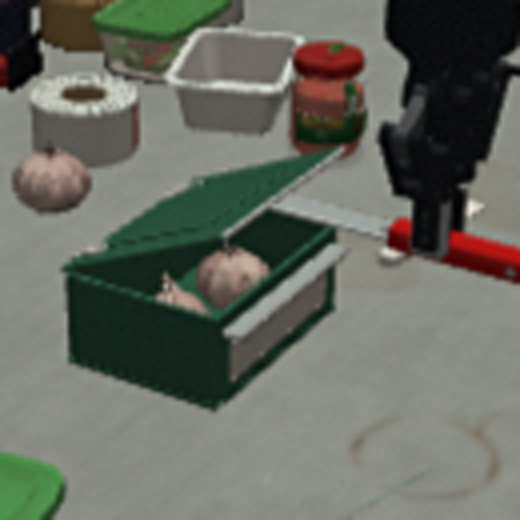

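The lid is lifted about 0.4 rad with the blade under its front edge, at (285,205). I'll continue along the arc.

```bash
python3 -m handwheel '[[0.0048,0,-0.0106,0,0,0,0.01],[0.0057,0,-0.0099,0,0,0,0.01],[0.0067,0,-0.0094,0,0,0,0.01],[0.0076,0,-0.0086,0,0,0,0.01],[0.0084,0,-0.0078,0,0,0,0.01],[0.0092,0,-0.007,0,0,0,0.01],[0.0098,0,-0.006,0,0,0,0.01],[0.0104,0,-0.005,0,0,0,0.01]]'; python3 -m handwheel '[[0.0108,0,-0.004,0,0,0,0.01],[0.0112,0,-0.0028,0,0,0,0.01],[0.0113,0,-0.0017,0,0,0,0.01],[0,0,0,0,0,0,0.01],[0,0,0,0,0,0,0.01]]'
python3 - <<'E'
from h import *
p,d=r.snapshot('scene')
cv2.imwrite('pics/l2.png',cv2.resize(p[110:270,210:360],None,fx=3.5,fy=3.5,interpolation=cv2.INTER_CUBIC))
C=cloud('scene',d);hsv=cv2.cvtColor(p,cv2.COLOR_BGR2HSV)
m=(hsv[...,0]>65)&(hsv[...,0]<95)&(hsv[...,1]>90)&(C[...,2]>85)&(abs(C[...,1])<100)&(C[...,0]>450)&(C[...,0]<800)
P=C[m];q=np.polyfit(P[:,2],P[:,0],1);print(len(P),'lid angle',np.pi/2+np.arctan(q[0]),np.percentile(P,[5,95],axis=0))
E
```

```text
time: 9.55
tool_pos: [508.7, -5.3, 166.4]
tcp_rot: [180.0, -0.0, 0.7]
ft_force: [-0.8, 0.1, -1.0]
finger_gap: 16.6
grip_force: 112.1
time: 9.97
tool_pos: [541.6, -4.8, 174.2]
tcp_rot: [180.0, -0.0, 0.7]
ft_force: [0.0, -0.7, -0.7]
finger_gap: 16.8
grip_force: 112.2
1156 lid angle 1.5048277547204245 [[652.34396441 -62.85814482  90.07479457]
 [658.08621592  69.276301   183.42282481]]
```

View pics/l2.png

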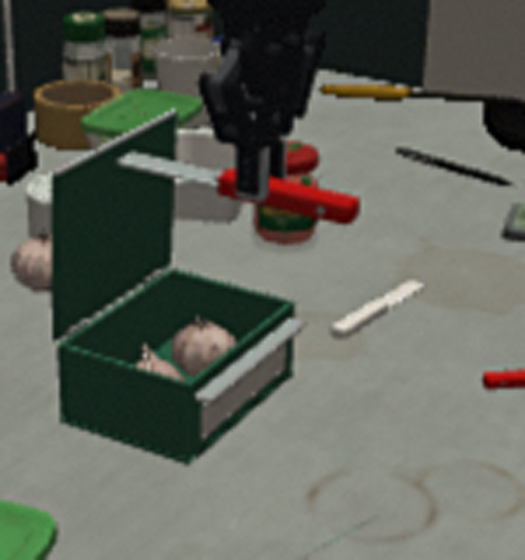

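The lid stands at about 1.5 rad, with the blade tip against it at (125,160). I'll withdraw and carry the opener back to its original bare spot.

```bash
python3 -m handwheel '[[-0.02,0,0,0,0,0,0.01],[-0.03,0,0,0,0,0,0.01],[-0.035,0,0,0,0,0,0.01],[-0.035,0,0,0,0,0,0.01],[-0.03,0,0,0,0,0,0.01],[0,0.02,0,0,0,0,0.01],[0,0.03,0,0,0,0,0.01],[0,0.03,0,0,0,0,0.01]]'; python3 -m handwheel '[[0,0.03,0,0,0,0,0.01],[0,0.03,0,0,0,0,0.01],[0,0.03,0,0,0,0,0.01],[0.005,0.03,0,0,0,0,0.01],[0.015,0.03,0.01,0,0,0,0.01],[0.015,0.03,0.02,0,0,0,0.01],[0.015,0.03,0.03,0,0,0,0.01],[0.01,0.02,0.03,0,0,0,0.01]]'; python3 -m handwheel '[[0.005,0,0.025,0,0,0,0.01],[0,0,0.02,0,0,0,0.01],[0,0,0,0,0,0,0.01],[0,0,0,0,0,0,0.01]]'
```

```text
time: 10.68
tool_pos: [391.2, -86.8, 174.1]
tcp_rot: [180.0, -0.1, 0.8]
ft_force: [0.6, 0.1, -0.7]
finger_gap: 16.5
grip_force: 112.2
time: 11.35
tool_pos: [454.9, -316.7, 86.5]
tcp_rot: [179.8, -0.2, 0.6]
ft_force: [0.3, -0.1, -0.6]
finger_gap: 16.5
grip_force: 112.2
time: 11.68
tool_pos: [457.2, -312.5, 39.9]
tcp_rot: [-179.9, 0.2, 0.7]
ft_force: [0.3, -0.2, -0.4]
finger_gap: 16.4
grip_force: 112.2
```

```bash
python3 -m handwheel '[[0,0,0.018,0,0,0,0.01],[0,0,0.012,0,0,0,0.01],[0,0,0.006,0,0,0,0.01],[0,0,0,0,0,0,0.01],[0,0,0,0,0,0,0.01]]'; python3 -m handwheel '[[0,0,0.001,0,0,0,0.01],[0,0,0,0,0,0,0.01]]';python3 -m handwheel '[[0,0,0.001,0,0,0,0.01],[0,0,0,0,0,0,0.01]]'
```

```text
time: 12.1
tool_pos: [458.6, -313.5, 5.5]
tcp_rot: [180.0, -0.0, 0.7]
ft_force: [-0.2, 0.1, -1.2]
finger_gap: 16.3
grip_force: 112.2
time: 12.27
tool_pos: [459.1, -314.0, 4.9]
tcp_rot: [179.9, -0.1, 0.7]
ft_force: [-0.1, 0.6, -1.3]
finger_gap: 16.3
grip_force: 112.2
time: 12.43
tool_pos: [458.7, -313.7, 3.2]
tcp_rot: [180.0, -0.0, 0.7]
ft_force: [0.2, 0.1, -0.3]
finger_gap: 16.3
grip_force: 112.2
```

```bash
for i in 1 2 3; do python3 -m handwheel '[[0,0,0.001,0,0,0,0.01],[0,0,0,0,0,0,0.01]]' | grep -E 'pos|ft'; done
```

```text
tool_pos: [458.8, -313.8, 2.4]
ft_force: [-1.1, 1.4, 3.6]
tool_pos: [458.8, -313.8, 2.4]
ft_force: [-5.1, 5.0, 14.6]
tool_pos: [458.9, -313.8, 2.3]
ft_force: [-9.8, 6.6, 23.3]
```

It's touching down. I'll back off 2 mm to unload, release gently, and retreat.

```bash
python3 -m handwheel '[[0,0,-0.002,0,0,0,0.01],[0,0,0,0,0,0,0.01],[0,0,0,0,0,0,0.025],[0,0,0,0,0,0,0.04],[0,0,0,0,0,0,0.06],[0,0,0,0,0,0,0.06],[0,0,0,0,0,0,0.06]]'; python3 -m handwheel '[[0,0,-0.02,0,0,0,0.06],[0,0,-0.03,0,0,0,0.06],[0,0,-0.04,0,0,0,0.06],[-0.02,0,-0.04,0,0,0,0.06],[-0.03,0,-0.03,0,0,0,0.06],[0,0,0,0,0,0,0.06],[0,0,0,0,0,0,0.06],[0,0,0,0,0,0,0.06]]'
python3 - <<'E'
from h import *
p,d=r.snapshot('scene');C=cloud('scene',d);hsv=cv2.cvtColor(p,cv2.COLOR_BGR2HSV)
H,S=hsv[...,0],hsv[...,1];X,Y,Z=C[...,0],C[...,1],C[...,2]
g=(H>65)&(H<95)&(S>90)&(Z>85)&(abs(Y)<100)&(X>450)&(X<800);P=C[g];q=np.polyfit(P[:,2],P[:,0],1);print('lid',np.pi/2+np.arctan(q[0]))
m=((H<10)|(H>170))&(S>150)&(X>350)&(X<520)&(abs(Y+315)<40);P=C[m];print('handle',len(P),np.percentile(P,[5,50,95],axis=0).round(1),'slope',np.polyfit(P[:,0],P[:,2],1)[0])
k=(abs(Y+313)<14)&(X>495)&(X<568)&(Z>3)&(p.max(2)>90);print('blade z',np.median(C[k],0),k.sum())
p,d=r.snapshot('top');C=cloud('top',d);hsv=cv2.cvtColor(p,cv2.COLOR_BGR2HSV);H,S=hsv[...,0],hsv[...,1]
m=((H<10)|(H>170))&(S>150);m[:190]=0;m[:,:390]=0;m[:,430:]=0;P=C[m];print('top handle',np.median(P,0),m.sum())
s=r.sense();print(s['tool_pos'],s['time'])
E
```

```text
time: 13.52
tool_pos: [458.4, -313.5, 1.7]
tcp_rot: [-180.0, 0.0, 0.7]
ft_force: [-0.5, -0.3, -0.2]
finger_gap: 60.5
grip_force: 0.0
time: 14.18
tool_pos: [410.4, -314.1, 158.5]
tcp_rot: [180.0, -0.0, 0.7]
ft_force: [0.3, -0.8, -0.2]
finger_gap: 59.8
grip_force: 0.0
lid 1.5239145128693212
handle 185 [[ 391.4 -316.     3.3]
 [ 433.9 -306.3   12.1]
 [ 479.4 -301.8   16.3]] slope -0.0032644128390918645
blade z [ 530.44444235 -311.81126832    8.50323343] 75
top handle [ 470.11372905 -315.05291448   16.91201466] 105
[ 410.0695974  -313.38405873  156.90883081] 14.2833
```

The lid holds at 1.52 rad, and the opener lies flat with its blade at z≈8 mm and the gripper clear.

```bash
python3 -c "
from bench import r
print(r.hand_in())"
```

```text
the job is handed in; nothing more can be done
None
```

The job is handed in: the lid stands open by itself at about 1.52 rad and the opener lies flat on the bare worktop where it started, but the hand-in returned no verdict and I did not re-measure the tub or jar.

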